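Refit a drive and hold the housing shut

ROBOT

A 6-joint arm with a two-finger parallel gripper is mounted at the origin on the work surface. World frame = base frame: x ahead of the robot, y to its left, z up, the work surface at z = 0. Lengths are in mm, angles in rad, forces in N, time in s.
With the tool pointing down it reaches from about 275 to 1000 mm from the base axis. Payload 8.4 kg.
Tool frame: the origin (TCP) lies midway between the tips of the shut fingers; the grasp point (between the pads) lies r.grasp_offset behind it (r.grasp_offset is the distance from the TCP to the grasp point, in mm); z points along the fingers, y is the direction in which the jaws open and shut (so a half turn about z gives the same grasp; the last joint's range is limited). The gripper opens to 85 mm and grips with 20 to 120 N. Pads are 22 mm wide; open, the fingers measure 114 mm over their backs; the gripper's body (76 mm by 85 mm) begins 54 mm behind the grasp point. The pads swing forward as they close: fully open they stand 13 mm farther back than shut.
Start: joints at [-1.346, 0.353, 1.633, -0, 1.155, -0.002], TCP at [140.536, -608.997, 231.281] pointing down, gripper open.
Joint ranges: [-2.63, 2.63], [-0.92, 2.1], [0.06, 2.66], [-1.3, 4.44], [0, 2.69], [-3.02, 3.02]. Speed limits (rad/s): [2.22, 2.22, 2.79, 3.14, 3.14, 3.14].

INTERFACE

Orientations are given as [roll, pitch, yaw] about the fixed x, y, z axes, in that order (R = Rz(yaw) Ry(pitch) Rx(roll)).
In Python, from rig import r gives the robot as it stands.
- The arm moves only by the tool jog_arm, never from a script. Its argument "series" is a list that holds one entry, the list of rows, each a list of 7 numbers: the shift along the tool's x, y, z in cm, then the turn, a rotation vector about the tool's x, y, z in degrees, then the finger opening in cm, from 0 to 8.54. A call has 1 to 5 rows; each row is the pose to reach, as a shift and turn from the pose commanded when the call began, along the tool's axes at that moment; what a row does not reach only later rows make up. A row lasts 1/8 s, in which the tool goes at most 62.5 mm and 10.7 degrees, less where a joint would pass 70% of its speed; a pose out of reach is approached as far as the arm can. A call with a gripper value outside its range is refused whole. The fingers move at their own pace and stop on an object; "newtons" is the grip in N (left out, the last holds). Time passes only in rows, so rows that repeat a pose let the fingers close. It gives the time, the measured TCP pose, the force and the opening at its end, in the units of the state.
- r.sense(): the state, without advancing time (a new reading comes with each control period).
- r.grab_frame(name): name is "scene" or "top"; returns the picture (480x640x3 uint8, red, green, blue); there is no depth.
- r.calibration(name): a dict with "mtx" (3x3 intrinsics, pixels), "origin" and "attitude" of the camera in the world. Camera axes: x right, y down, z forward; pixel columns grow to the right and rows downward; lengths in mm; the calibration is good to about 2 mm. A picture is of the moment at which its call begins. calibration takes no time and is no camera call.
- r.sign_off(): hands the job in, once; it reports no verdict.
The state is a dict: "clock": time; "qpos": joint angles; "qvel": joint speeds; "joint_efforts": joint torques, N m; "eef_pos": TCP position; "tcp_rot": TCP orientation; "contact_force": force on the tool from outside, world axes, zero at the start; "wrist_torque": the same for the moment, N m; "opening": opening from 0.0 (shut) to 1.0 (fully open).
Only numpy, scipy, OpenCV 4.12 (cv2) and the standard library are available. Lean on these libraries where they do the work, as an engineer would, in place of code of your own. Each camera call takes 0.05 s, during which the arm holds its last target.

TASK

Close up the drive housing on the desk: take the drive out of the black docking cradle and slide it down into the slot of the open housing base until it sits fully home, then set the cover over it on the base's two dowels and press it down against the copper contact springs until the two rims meet all round. Finish while still holding the cover pressed shut, ready for the screws; do not let go, and leave the other things on the desk where they are.

Things in the scene. Friction and masses are not known exactly. Their poses are not given: they have to be found in the camera images.
- drive_centre (a point): centre of the loose drive: flat slab 70 mm (own x) x 10 mm thick (own y) x 100 mm tall (own z), aluminium, about 0.12 kg (+-30 %). It stands on its short connector edge, 22 mm deep in the dock's slot, loose by 0.8 mm each side so it may lean a little; its top is 128 mm above the desk. Either way round is right in the housing
- dock: docking cradle, black block 112 (x) x 74 (y) x 50 mm tall, fixed to the desk. Origin: centre of its underside. The drive's slot (71.6 mm along x, 11.6 mm along y, flared 3 mm at the mouth) is in the middle of its top, its floor 28 mm above the desk
- base: open lower half of the drive housing, grey, 134 (x) x 58 (y) mm, rim 50 mm above the desk, about 1.3 kg, standing loose on the desk. Origin: centre of its underside; x along its length, z up. In its middle a black bay with a slot 71.6 mm (x) x 11.6 mm (y) x 35 mm deep, flared 3 mm at its mouth, which is 45 mm above the desk
- bay_floor (a point): centre of the floor of the slot in the housing base, 10 mm above the base's underside, where the middle of the drive's lower edge comes to rest: a drive fully home has its centre 50 mm above this point, its top 60 mm above the rim
- rim_centre (a point): centre of the base's rim plane, 50 mm above the base's underside; its axes are the base's
- dowel_a (a point): tip of the steel dowel at x = +53 mm, y = 0 on the base. The dowels are 8 mm thick, stand 14 mm above the rim, and taper over their last 5 mm
- dowel_b (a point): tip of the other, equal dowel, at x = -53 mm, y = 0 on the base
- strip_l (a joint): how far (m) the copper spring strip along the base's +y side is pressed down. It is 80 mm long, 5 mm wide, just inside the rim (y = +21.5 mm). At 0 it stands 3.5 mm above the rim; at 0.0035 it is flush. It pushes back with 2.4 N at 0 and 5.2 N when flush
- strip_r (a joint): the same for the equal strip along the base's -y side. Both flush together push the cover up with about 10.4 N
- cover_centre (a point): centre (half-way up) of the loose cover: grey shell 134 (own x) x 58 (own y) x 68 mm tall, flat parallel sides, 4 mm walls, open side down, about 0.25 kg (+-25 %). Rim holes 9 mm wide at x = +-53 mm, y = 0 take the dowels; between them an opening 86 x 38 mm. Either way round is right. Shut, this point is 34 mm above the rim plane; by its own weight the cover stays 3.5 mm higher, on the springs
- big_drive: bystander: larger drive lying flat, 147 x 102 x 26 mm, origin at centre of its underside
- screwdriver: bystander: screwdriver lying on the desk, about 200 mm long, origin near its middle, below
- screw_dish: bystander: small steel dish with screws, 76 x 56 x 18 mm, origin at centre of its underside
- tape_roll: bystander: roll of clear tape lying flat, 90 mm across, 24 mm high, origin at centre of its underside
- mug: bystander: white mug, 80 mm across, 95 mm tall, origin at centre of its underside
- stapler: bystander: black stapler, 150 x 36 x 60 mm, origin at centre of its underside
- power_brick: bystander: black power supply, 110 x 50 x 32 mm, origin at centre of its underside
There are look-alikes about, which are no part of the job. Leave any red look-alike of the base alone.

How it is judged:
By the outcome, as a careful person would: the job done as asked, in the order asked, and still so for the second after the job is handed in, while the arm keeps its last pose, push and grip.
It also fails if it takes over 72 s, if anything falls off the work surface, if the arm or the gripper's body presses on something with over 40 N, if the wrist force passes 120 N, or if a joint passes its speed limit or range.

## Working session

There is one attempt and no reset: what is moved stays moved. The work goes in short steps, Python scripts to look and compute and a tool call to move; the robot and the scene stay as the last step left them, time stands still between calls to the robot, and variables do not carry over. Pictures are saved under pics/ and viewed, and the job is handed in when it is done.

Besides the shell and the picture viewer there is one more tool, called after "Request:" as name([rows], argument=value, ...), one row to a line, values as JSON. jog_arm: Moves the arm, as the interface text tells. Its arguments: {"type":"object","properties":{"series":{"type":"array","items":{"type":"array","items":{"type":"array","items":{"type":"number"}}}},"newtons":{"type":"number"}},"required":["series"]}

```bash
ls; mkdir -p pics; python3 - <<'E'
from rig import r
import cv2
for n in("scene","top"):
    im=r.grab_frame(n); cv2.imwrite(f"pics/{n}0.png",im[:,:,::-1]); print(n,r.calibration(n))
print(r.sense(), r.grasp_offset)
E
```

```text
pics
scene {'mtx': array([[500.31596436,   0.        , 328.22682341],
       [  0.        , 500.31596436, 235.04691554],
       [  0.        ,   0.        ,   1.        ]]), 'origin': array([1343.98645413,  167.76021089, 1129.86810862]), 'attitude': array([-2.50118776, -0.00703254,  1.82035145])}
top {'mtx': array([[623.37155332,   0.        , 311.92737046],
       [  0.        , 623.37155332, 239.54858724],
       [  0.        ,   0.        ,   1.        ]]), 'origin': array([ 393.10611787,   -2.59045513, 1696.92989741]), 'attitude': array([-3.04984434,  0.0077481 , -1.54916783])}
{'clock': 0.1, 'qpos': array([-1.34642904e+00,  3.53561389e-01,  1.63404608e+00,  5.70209332e-06,
        1.15518196e+00, -2.40279793e-03]), 'qvel': array([-0.00041956, -0.00111944, -0.00191475, -0.0004129 , -0.00227975,
        0.00131198]), 'joint_efforts': array([-1.05937695e-03, -6.06359053e+01, -3.42822504e+01, -9.23065409e-05,
        4.09718996e-03, -5.10698897e-06]), 'eef_pos': array([ 140.4280472, -608.5968631,  230.6535317]), 'tcp_rot': array([-3.14039589e+00, -8.08950713e-06,  2.26767770e-01]), 'contact_force': array([ 0.10008375, -0.00518886, -0.29386935]), 'wrist_torque': array([0.01192786, 0.04823461, 0.0369035 ]), 'opening': 1.0038525514492616} 18.700000000000003
```

View pics/scene0.png

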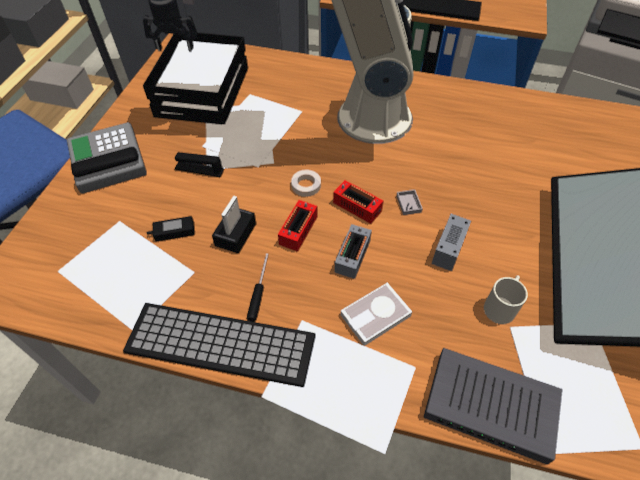

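View pics/top0.png

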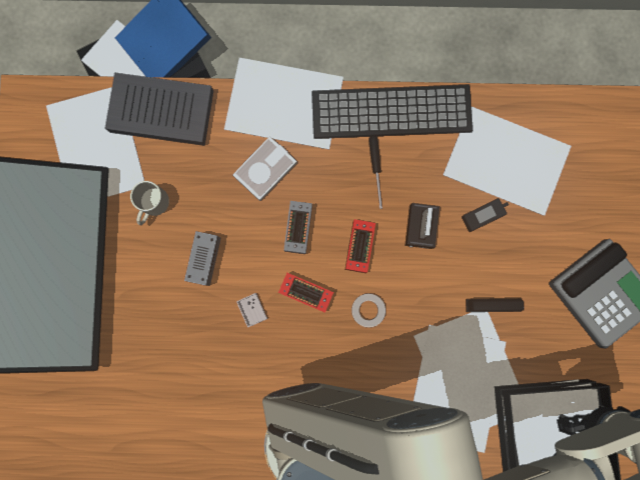

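```bash
python3 - <<'E'
import cv2,numpy as np
s=cv2.imread("pics/scene0.png");t=cv2.imread("pics/top0.png")
c=lambda im,x,y,w,h,f:cv2.resize(im[y:y+h,x:x+w],None,fx=f,fy=f,interpolation=cv2.INTER_CUBIC)
A=np.hstack([c(s,205,190,60,65,6),c(s,325,215,60,65,6)]);cv2.imwrite("pics/z1.png",A)
A=np.hstack([c(s,425,205,55,70,6),c(t,180,225,45,70,6)]);cv2.imwrite("pics/z2.png",A)
A=np.hstack([c(t,275,195,45,65,6),c(t,400,195,45,65,6)]);cv2.imwrite("pics/z3.png",A)
E
```

```text
(no output)
```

View pics/z1.png

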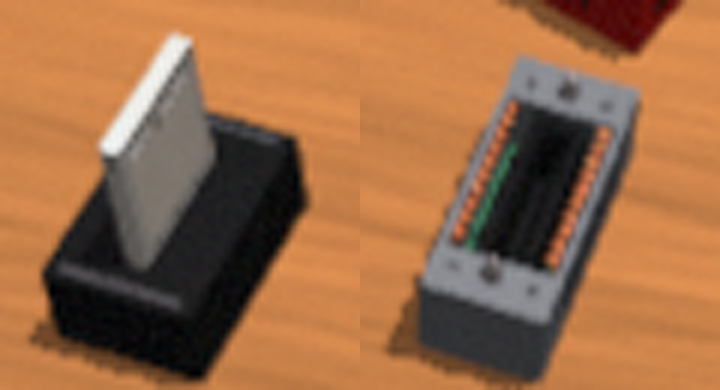

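View pics/z2.png

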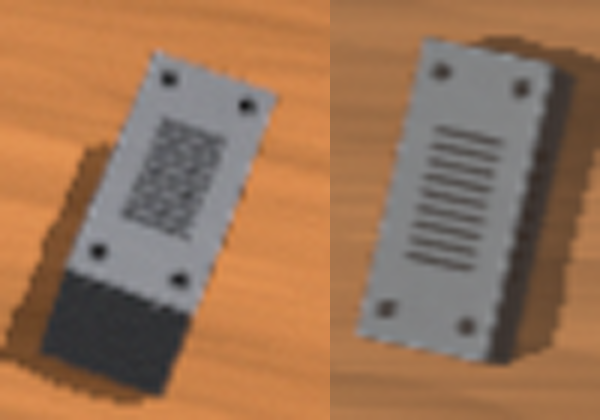

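View pics/z3.png

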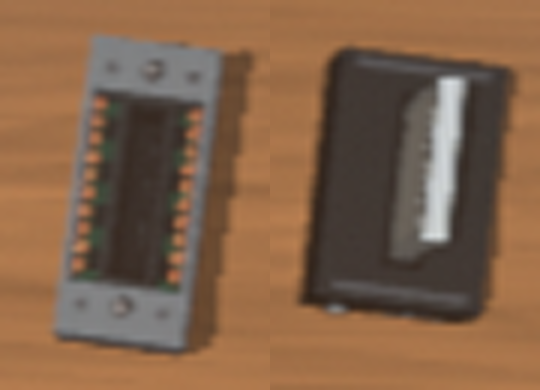

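```bash
cat > h.py <<'E'
import cv2,numpy as np
from scipy.spatial.transform import Rotation as R
import json,os
from rig import r
def cal(n):
    c=r.calibration(n); return c['mtx'],np.array(c['origin']),R.from_euler('xyz',c['attitude']).as_matrix()
def cast(n,px,z):
    K,o,A=cal(n); px=np.atleast_2d(px).astype(float)
    d=np.c_[px,np.ones(len(px))]@np.linalg.inv(K).T@A.T
    return o+d*((z-o[2])/d[:,2])[:,None]
def proj(n,P):
    K,o,A=cal(n); q=(np.atleast_2d(P)-o)@A@K.T; return q[:,:2]/q[:,2:]
F=8
def rect(n,im,roi,lo,hi,z,satmax=60,name=None,rot=True):
    x,y,w,h=roi
    c=cv2.resize(im[y:y+h,x:x+w],None,fx=F,fy=F,interpolation=cv2.INTER_CUBIC)
    hsv=cv2.cvtColor(c,cv2.COLOR_BGR2HSV)
    m=((hsv[...,1]<satmax)&(hsv[...,2]>lo)&(hsv[...,2]<hi)).astype(np.uint8)
    m=cv2.morphologyEx(m,cv2.MORPH_OPEN,np.ones((7,7)))
    cs,_=cv2.findContours(m,cv2.RETR_EXTERNAL,cv2.CHAIN_APPROX_NONE)
    k=max(cs,key=cv2.contourArea)[:,0,:]
    px=(k+0.5)/F-0.5+[x,y]
    W=cast(n,px,z)[:,:2]
    (cx,cy),(a,b),ang=cv2.minAreaRect(W.astype(np.float32))
    if a<b: a,b,ang=b,a,ang+90
    ang=(ang+90)%180-90
    if name:
        v=c.copy(); cv2.drawContours(v,[k[:,None]],-1,(0,255,0),1); cv2.imwrite("pics/"+name,v)
    return np.round([cx,cy,a,b,ang],2)
E
python3 - <<'E'
from h import *
s=cv2.imread("pics/scene0.png");t=cv2.imread("pics/top0.png")
for n,im,b,c,d in(("scene",s,(325,215,60,65),(425,205,55,70),(205,190,60,65)),("top",t,(275,195,45,65),(180,225,45,70),(400,195,45,65))):
    for lo in(90,105,120): print(n,"base",lo,rect(n,im,b,lo,256,50,70,f"b{n}{lo}.png"))
    for lo in(90,105,120): print(n,"cover",lo,rect(n,im,c,lo,256,68,70,f"c{n}{lo}.png"))
    for lo in(170,190): print(n,"drive",lo,rect(n,im,d,lo,256,128,70,f"d{n}{lo}.png"))
E
python3 - <<'E'
import cv2,numpy as np
def st(fs):
    I=[cv2.imread("pics/"+f) for f in fs];H=max(i.shape[0] for i in I)
    return np.hstack([cv2.copyMakeBorder(i,0,H-i.shape[0],0,0,0) for i in I])
A=st(["bscene105.png","cscene105.png","dscene190.png"]);B=st(["btop105.png","ctop105.png","dtop190.png"])
for n,a in(("A",A),("B",B)): cv2.imwrite(f"pics/o{n}.png",cv2.resize(a,None,fx=.55,fy=.55,interpolation=cv2.INTER_AREA))
E
```

```text
scene base 90 [579.41  49.29 135.73  60.78  -6.94]
scene base 105 [579.01  48.81 134.73  59.69  -6.57]
scene base 120 [578.45  48.77 133.73  58.98  -6.69]
scene cover 90 [489.86 300.5  136.27  58.95 -10.98]
scene cover 105 [489.29 300.61 135.1   58.95 -10.98]
scene cover 120 [488.85 300.71 134.21  58.92 -10.98]
scene drive 170 [ 590.4  -285.08   71.19   11.28   -6.71]
scene drive 190 [ 589.89 -285.34   70.28   10.84   -6.95]
top base 90 [578.33  52.15 135.52  60.02  -6.15]
top base 105 [578.77  52.22 134.66  59.79  -6.15]
top base 120 [626.8   48.47  57.16  38.53  84.77]
top cover 90 [489.03 304.49 134.98  59.57 -10.88]
top cover 105 [489.1  304.88 135.    58.81 -10.95]
top cover 120 [488.94 305.35 134.48  57.94 -10.92]
top drive 170 [ 590.43 -280.93   68.88    9.44   -6.  ]
top drive 190 [ 590.46 -280.84   67.73    7.74   -6.  ]
```

View pics/oA.png

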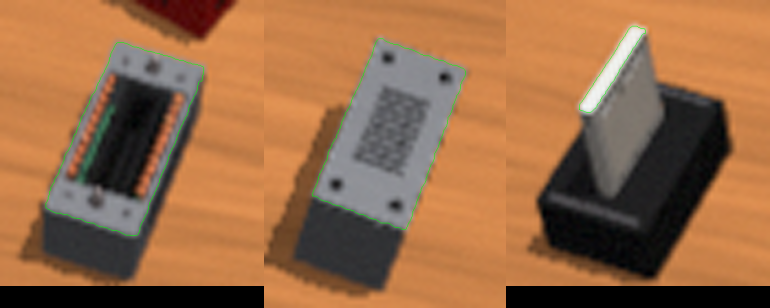

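View pics/oB.png

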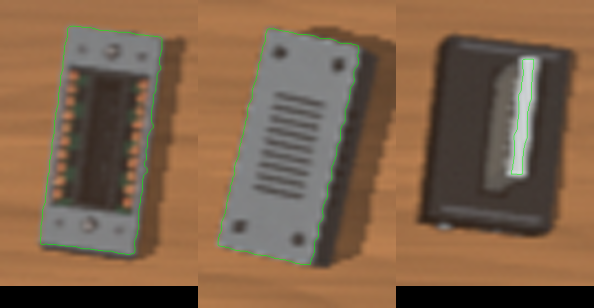

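```bash
cat >> h.py <<'E'
def go(p,yawdeg,cur=None):
    s=r.sense(); P=np.array(s['eef_pos']) if cur is None else np.array(cur); A=R.from_euler('xyz',s['tcp_rot'])
    T=R.from_euler('xyz',[np.pi,0,np.deg2rad(yawdeg)])
    d=A.inv().apply(np.array(p)-P)/10; w=(A.inv()*T).as_rotvec(degrees=True)
    print("shift cm",np.round(d,3),"turn",np.round(w,2))
def st():
    s=r.sense(); print("t",round(s['clock'],2),"p",np.round(s['eef_pos'],2),"rpy",np.round(np.rad2deg(s['tcp_rot']),2),"F",np.round(s['contact_force'],2),"M",np.round(s['wrist_torque'],2),"op",round(s['opening']*85.4,2),"q",np.round(s['qpos'],2))
E
python3 - <<'E'
from h import *
t=cv2.imread("pics/top0.png");s=cv2.imread("pics/scene0.png")
print(cast("top",[(423.5,224.8)],50))
# dark mask dock top & scene
for n,im,roi in(("top",t,(395,190,55,70)),("scene",s,(205,190,60,65))):
    x,y,w,h=roi
    c=cv2.resize(im[y:y+h,x:x+w],None,fx=8,fy=8,interpolation=cv2.INTER_CUBIC)
    g=cv2.convertScaleAbs(c,alpha=3 if n=="scene" else 2.2)
    cv2.imwrite(f"pics/dk{n}.png",g)
a=cv2.imread("pics/dktop.png");b=cv2.imread("pics/dkscene.png");H=560
b=cv2.copyMakeBorder(b,0,H-b.shape[0],0,0,0)
cv2.imwrite("pics/dk.png",cv2.resize(np.hstack([a,b]),None,fx=.85,fy=.85))
go([590.2,-283,200],-6.5)
E
```

```text
[[ 589.84187107 -281.9070073    50.        ]]
shift cm [ 51.146 -21.61    3.092] turn [-7.000e-02  1.000e-02  1.949e+01]
```

View pics/dk.png

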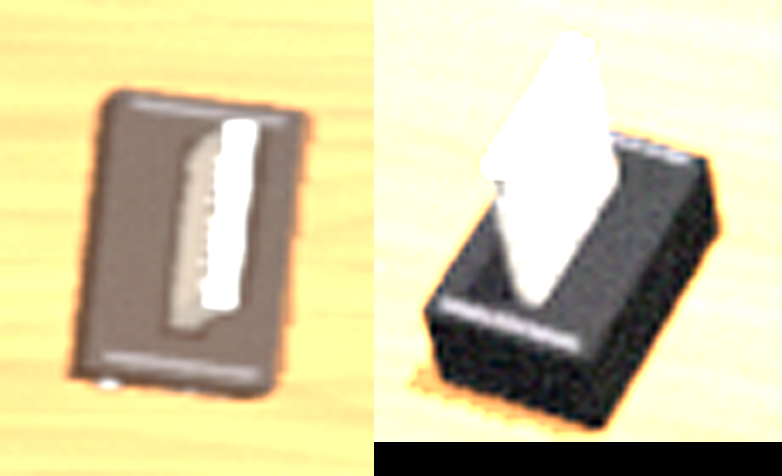

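Request:
jog_arm([
  [[51.1,-21.6,3.0,0,0,19.5,8.5],[51.1,-21.6,3.0,0,0,19.5,8.5],[51.1,-21.6,3.0,0,0,19.5,8.5],[51.1,-21.6,3.0,0,0,19.5,8.5],[51.1,-21.6,3.0,0,0,19.5,8.5]],
])

```text
clock: 0.72
eef_pos: [393.2, -425.6, 214.3]
tcp_rot: [-3.142, 0.0, -0.114]
contact_force: [0.4, -1.1, -0.8]
opening: 0.996
```

```bash
python3 -c "
from h import *
st();go([590.2,-283.1,200],-6.5)"
```

```text
t 0.72 p [ 393.23 -425.59  214.27] rpy [-1.80e+02  1.00e-02 -6.51e+00] F [ 0.43 -1.12 -0.82] M [-0.07 -0.04  0.02] op 85.03 q [-0.83  0.3   1.75 -0.    1.09  0.86]
shift cm [ 17.954 -16.392   1.426] turn [-0.    0.01 -0.01]
```

Request:
jog_arm([
  [[17.5,-16.0,1.4,0,0,0,8.5],[17.5,-16.0,1.4,0,0,0,8.5],[17.5,-16.0,1.4,0,0,0,8.5],[17.5,-16.0,1.4,0,0,0,8.5],[17.5,-16.0,1.4,0,0,0,8.5]],
])

```text
clock: 1.35
eef_pos: [586.1, -285.3, 199.6]
tcp_rot: [-3.141, 0.0, -0.11]
contact_force: [-0.1, 1.1, 0.2]
opening: 0.996
```

```bash
python3 -c "
from h import *
im=r.grab_frame('top')[:,:,::-1].copy(); cv2.imwrite('pics/t1.png',im); s=r.grab_frame('scene')[:,:,::-1].copy();cv2.imwrite('pics/s1.png',s)
c=lambda im,x,y,w,h,f:cv2.resize(im[y:y+h,x:x+w],None,fx=f,fy=f,interpolation=cv2.INTER_CUBIC)
cv2.imwrite('pics/z4.png',np.hstack([c(im,365,165,110,120,3),c(s,180,110,110,120,3)]))
st();go([590.2,-283.1,84],-6.5)"
```

```text
t 1.45 p [ 583.6  -287.49  199.89] rpy [-1.7999e+02  8.0000e-02 -6.4300e+00] F [-0.75  0.73  0.19] M [-0.01 -0.04 -0.04] op 84.78 q [-0.46  0.42  1.6  -0.    1.12  1.22]
shift cm [ 0.622 -0.509 11.588] turn [-0.01  0.08  0.07]
```

View pics/z4.png

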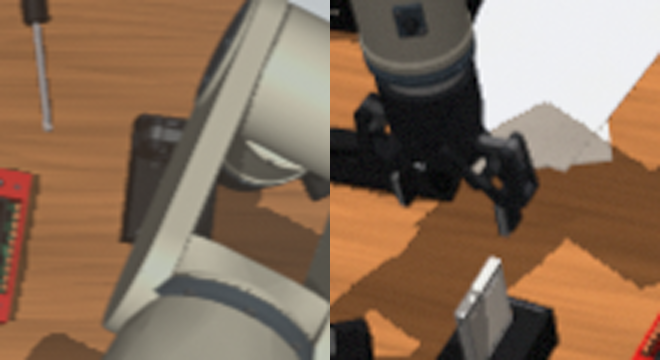

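Request:
jog_arm([
  [[0.6,-0.5,4.0,0,0.08,0.07,8.5],[0.6,-0.5,9.0,0,0.08,0.07,8.5],[0.6,-0.5,11.5,0,0.08,0.07,8.5],[0.6,-0.5,11.5,0,0.08,0.07,8.5],[0.6,-0.5,11.5,0,0.08,0.07,8.5]],
])

```text
clock: 2.08
eef_pos: [590.5, -284.7, 86.8]
tcp_rot: [3.141, -0.003, -0.116]
contact_force: [0.6, 0.5, 0.4]
opening: 0.997
```

```bash
python3 -c "
from h import *
st();go([590.2,-283.1,84],-6.5)"
```

```text
t 2.08 p [ 590.54 -284.7    86.83] rpy [ 1.7997e+02 -1.6000e-01 -6.6400e+00] F [0.56 0.53 0.4 ] M [-0.04  0.04 -0.  ] op 85.17 q [-0.45  0.55  1.67  0.    0.91  1.23]
shift cm [-0.053 -0.155  0.283] turn [ 0.03 -0.16 -0.14]
```

Request:
jog_arm([
  [[-0.03,-0.13,0.25,0,-0.1,-0.1,8.5],[-0.03,-0.13,0.25,0,-0.1,-0.1,5],[-0.03,-0.13,0.25,0,-0.1,-0.1,2.0],[-0.03,-0.13,0.25,0,-0.1,-0.1,1.5],[-0.03,-0.13,0.25,0,-0.1,-0.1,1.5]],
], newtons=30)

```text
clock: 2.7
eef_pos: [590.3, -282.3, 83.1]
tcp_rot: [3.142, 0.0, -0.113]
contact_force: [-0.2, -0.2, -0.4]
opening: 0.176
```

```bash
python3 -c "
from h import *
st();go([590.2,-283.1,84],-6.5)"
```

```text
t 2.7 p [ 590.32 -282.26   83.05] rpy [ 1.80e+02  2.00e-02 -6.47e+00] F [-0.16 -0.17 -0.38] M [ 0.01 -0.02  0.01] op 15.01 q [-0.45  0.56  1.68 -0.    0.91  1.24]
shift cm [-0.002  0.085 -0.095] turn [0.   0.02 0.03]
```

```bash
python3 -c "
from h import *
s=r.grab_frame('scene')[:,:,::-1].copy();cv2.imwrite('pics/s2.png',s)
c=lambda im,x,y,w,h,f:cv2.resize(im[y:y+h,x:x+w],None,fx=f,fy=f,interpolation=cv2.INTER_CUBIC)
cv2.imwrite('pics/z5.png',c(s,190,150,90,110,6))
st()"
```

```text
t 2.75 p [ 590.34 -282.25   83.01] rpy [-1.80e+02  2.00e-02 -6.47e+00] F [-0.8   0.07 -0.02] M [-0.01  0.06 -0.  ] op 15.19 q [-0.45  0.56  1.68 -0.    0.91  1.24]
```

View pics/z5.png

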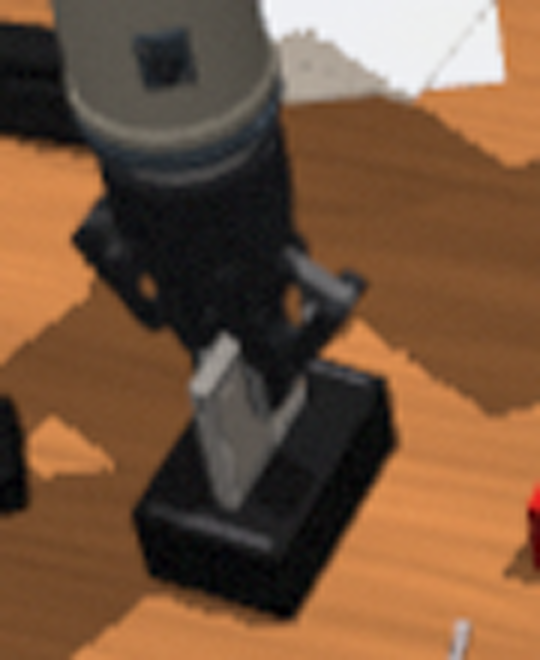

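Jaws straddle the drive (about pixel (228,225) in the scene view), with nothing touched yet. I close onto it.

Request:
jog_arm([
  [[0,0,0,0,0,0,1.2],[0,0,0,0,0,0,1.0],[0,0,0,0,0,0,0.6],[0,0,0,0,0,0,0.6]],
], newtons=30)

```text
clock: 3.25
eef_pos: [590.3, -282.3, 83.0]
tcp_rot: [3.142, 0.0, -0.113]
contact_force: [0.3, -0.0, 1.0]
opening: 0.116
```

```bash
python3 -c "
from h import *
st()"
```

```text
t 3.25 p [ 590.33 -282.3    83.02] rpy [ 1.80e+02  2.00e-02 -6.48e+00] F [ 0.31 -0.    1.03] M [ 0.02 -0.   -0.04] op 9.92 q [-0.45  0.56  1.68 -0.    0.91  1.24]
```

Request:
jog_arm([
  [[0,0,0,0,0,0,0.6],[0,0,-2.0,0,0,0,0.6],[0,0,-5.0,0,0,0,0.6],[0,0,-9.0,0,0,0,0.6],[0,0,-12,0,0,0,0.6]],
], newtons=45)

```text
clock: 3.88
eef_pos: [590.5, -282.4, 206.1]
tcp_rot: [3.141, -0.001, -0.113]
contact_force: [-0.5, 0.8, -1.1]
opening: 0.109
```

```bash
python3 -c "
from h import *
st();go([578.8,51.2,205],-6.4)"
```

```text
t 3.88 p [ 590.54 -282.42  206.11] rpy [ 1.7997e+02 -7.0000e-02 -6.4700e+00] F [-0.5   0.79 -1.15] M [-0.02 -0.06  0.01] op 9.33 q [-0.45  0.42  1.59 -0.    1.13  1.24]
shift cm [ -4.928 -33.017   0.086] turn [ 0.03 -0.07 -0.07]
```

Request:
jog_arm([
  [[-0.9,-6,0,0,0,0,0.6],[-1.8,-12,0,0,0,0,0.6],[-2.7,-18,0,0,0,0,0.6],[-3.6,-24.0,0,0,0,0,0.6],[-4.3,-28.5,0,0,0,0,0.6]],
])

```text
clock: 4.5
eef_pos: [579.3, 8.1, 204.5]
tcp_rot: [-3.141, -0.0, -0.112]
contact_force: [-0.4, 0.6, -1.5]
opening: 0.11
```

Request:
jog_arm([
  [[-0.3,-2.5,0,0,0,0,0.6],[-0.6,-4.5,0,0,0,0,0.6],[-0.6,-4.5,0,0,0,0,0.6],[-0.6,-4.5,0,0,0,0,0.6],[-0.6,-4.5,0,0,0,0,0.6]],
])

```text
clock: 5.12
eef_pos: [578.9, 50.2, 203.1]
tcp_rot: [3.141, 0.0, -0.114]
contact_force: [-0.0, 0.6, -1.8]
opening: 0.114
```

```bash
python3 -c "
from h import *
st();go([578.8,51.2,140],-6.4)"
```

```text
t 5.12 p [578.91  50.19 203.1 ] rpy [ 1.7999e+02  2.0000e-02 -6.5400e+00] F [-0.03  0.64 -1.8 ] M [-0.02 -0.01  0.01] op 9.74 q [ 0.08  0.31  1.76 -0.    1.07  1.77]
shift cm [-0.02 -0.1   6.31] turn [ 0.01  0.02 -0.14]
```

Request:
jog_arm([
  [[0,-0.1,3.0,0,0,-0.15,0.6],[0,-0.1,6.0,0,0,-0.15,0.6],[0,-0.1,8.5,0,0,-0.15,0.6],[0,-0.1,8.5,0,0,-0.15,0.6],[0,-0.1,8.5,0,0,-0.15,0.6]],
])

```text
clock: 5.75
eef_pos: [579.6, 51.7, 118.9]
tcp_rot: [-3.141, -0.001, -0.111]
contact_force: [0.0, -0.0, -1.2]
opening: 0.109
```

```bash
python3 -c "
from h import *
s=r.grab_frame('scene')[:,:,::-1].copy();cv2.imwrite('pics/s3.png',s)
t=r.grab_frame('top')[:,:,::-1].copy();cv2.imwrite('pics/t3.png',t)
c=lambda im,x,y,w,h,f:cv2.resize(im[y:y+h,x:x+w],None,fx=f,fy=f,interpolation=cv2.INTER_CUBIC)
cv2.imwrite('pics/z6.png',np.hstack([c(s,310,150,90,130,4),c(t,250,170,100,130,4)]))
st();go([578.8,51.2,118],-6.4)
p=np.array(r.sense()['eef_pos']);print(proj('scene',p+[0,0,45]))"
```

```text
t 5.85 p [579.88  52.   119.33] rpy [-1.7998e+02 -9.0000e-02 -6.3400e+00] F [ 0.85  0.33 -1.5 ] M [-0.01 -0.01  0.03] op 9.72 q [0.09 0.42 1.82 0.   0.9  1.77]
shift cm [-0.099  0.092  0.133] turn [-0.02 -0.09  0.06]
[[356.50365069 219.06945356]]
```

View pics/z6.png

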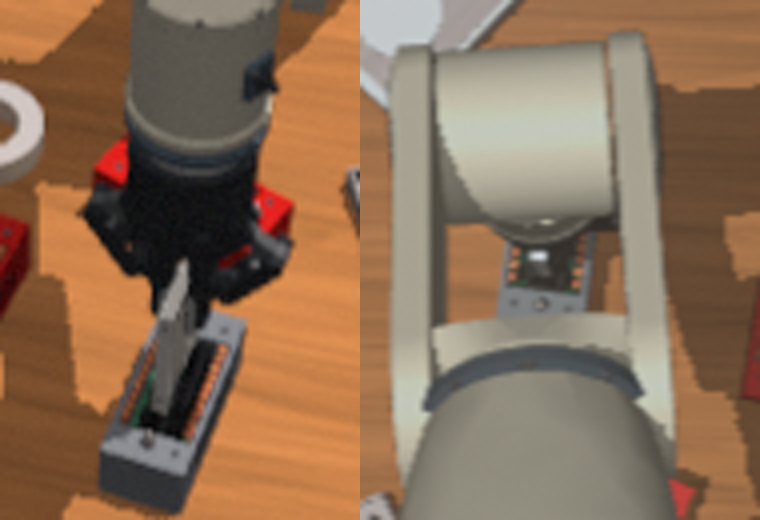

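```bash
cat > ov.py <<'E'
from h import *
s=cv2.imread('pics/s3.png')
x,y,w,h=330,205,50,75
c=cv2.resize(s[y:y+h,x:x+w],None,fx=8,fy=8,interpolation=cv2.INTER_CUBIC)
c2=c.copy()
p=np.array([579.75,51.85,119.15]); off=np.array([0,-2.9,0])
def pts(p,yaw,L): return p+R.from_euler('z',yaw,degrees=True).apply(np.array(L,float))+off
def dr(P,col):
    for q in proj('scene',P): cv2.circle(c2,tuple(int(v) for v in ((q-[x,y]+.5)*8)),3,col,-1)
dr(pts(p,-6.4,[(a*35,b*5,z) for a in(1,-1) for b in(1,-1) for z in(45,-55)]),(255,0,255))
dr(pts([578.9,51.5,0],-6.4,[(a*67,b*29,50) for a in(1,-1) for b in(1,-1)]+[(a*53,0,64) for a in(1,-1)]),(0,255,255))
cv2.imwrite('pics/ov.png',np.hstack([c,c2]))
E
python3 ov.py
```

```text
(no output)
```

View pics/ov.png

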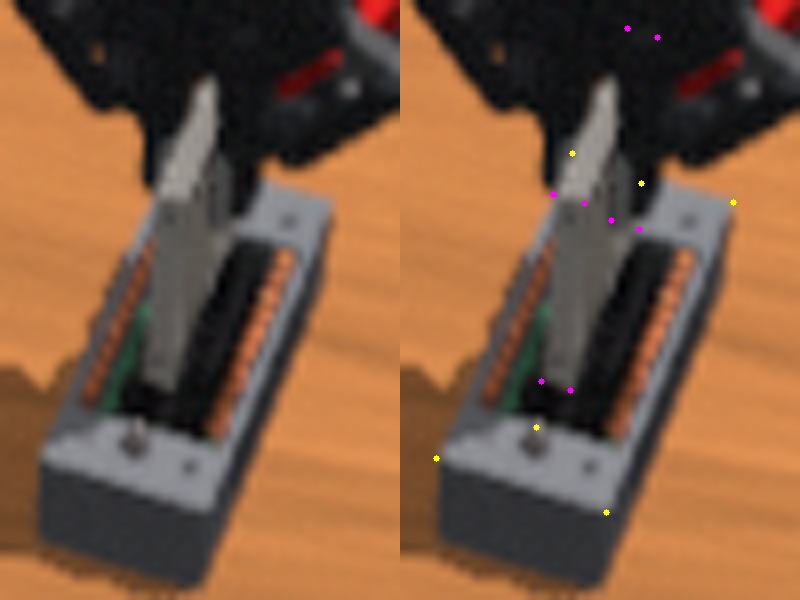

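Request:
jog_arm([
  [[-0.1,0.04,0.7,0,0,0.05,0.6],[-0.1,0.04,1.3,0,0,0.05,0.6],[-0.1,0.04,1.8,0,0,0.05,0.6],[-0.1,0.04,2.2,0,0,0.05,0.6],[-0.1,0.04,2.4,0,0,0.05,0.6]],
])

```text
clock: 6.48
eef_pos: [578.5, 51.9, 93.9]
tcp_rot: [-3.141, -0.001, -0.111]
contact_force: [1.5, -0.8, -0.4]
opening: 0.113
```

```bash
python3 -c "
from h import *
st();go([578.9,51.5,90],-6.4)"
```

```text
t 6.47 p [578.46  51.87  93.9 ] rpy [-1.7999e+02 -4.0000e-02 -6.3700e+00] F [ 1.48 -0.79 -0.39] M [-0.1  -0.41 -0.  ] op 9.68 q [ 0.09  0.45  1.84 -0.    0.85  1.77]
shift cm [0.047 0.032 0.39 ] turn [-0.01 -0.04  0.03]
```

Request:
jog_arm([
  [[0.08,0.02,0.4,0,0,0,0.6],[0.08,0.02,0.8,0,0,0,0.6],[0.08,0.02,1.1,0,0,0,0.6],[0.08,0.02,1.4,0,0,0,0.6],[0.08,0.02,1.4,0,0,0,0.6]],
])

```text
clock: 7.1
eef_pos: [578.6, 51.6, 79.7]
tcp_rot: [3.142, 0.001, -0.111]
contact_force: [0.5, -0.4, -2.6]
opening: 0.113
```

```bash
python3 -c "
from h import *
st()"
```

```text
t 7.1 p [578.57  51.55  79.73] rpy [ 1.80e+02  4.00e-02 -6.37e+00] F [ 0.52 -0.45 -2.6 ] M [-0.01 -0.26  0.04] op 9.66 q [0.09 0.47 1.85 0.   0.83 1.77]
```

Request:
jog_arm([
  [[0.02,0,0.4,0,0,0,0.6],[0.02,0,0.7,0,0,0,0.6],[0.02,0,1.0,0,0,0,0.6],[0.02,0,1.2,0,0,0,0.6],[0.02,0,1.3,0,0,0,0.6]],
])

```text
clock: 7.72
eef_pos: [578.8, 51.5, 66.8]
tcp_rot: [3.142, 0.001, -0.111]
contact_force: [-0.0, 0.1, -1.3]
opening: 0.112
```

```bash
python3 -c "
from h import *
st()"
```

```text
t 7.72 p [578.77  51.54  66.84] rpy [ 1.80e+02  3.00e-02 -6.38e+00] F [-0.01  0.12 -1.35] M [-0.04 -0.04  0.04] op 9.54 q [0.09 0.49 1.85 0.   0.8  1.77]
```

Request:
jog_arm([
  [[0,0,0.1,0,0,0,0.6],[0,0,0.2,0,0,0,0.6],[0,0,0.2,0,0,0,0.6]],
])

```text
clock: 8.1
eef_pos: [579.0, 51.5, 65.1]
tcp_rot: [-3.142, 0.0, -0.111]
contact_force: [0.1, 0.8, -0.6]
opening: 0.111
```

```bash
python3 -c "
from h import *
st()"
```

```text
t 8.1 p [578.96  51.54  65.11] rpy [-1.80e+02  1.00e-02 -6.38e+00] F [ 0.11  0.78 -0.56] M [-0.01  0.01 -0.01] op 9.52 q [0.09 0.49 1.85 0.   0.8  1.77]
```

Request:
jog_arm([
  [[0,0,0.1,0,0,0,0.6],[0,0,0.15,0,0,0,0.6],[0,0,0.15,0,0,0,0.6]],
])

```text
clock: 8.48
eef_pos: [579.0, 51.6, 65.0]
tcp_rot: [-3.141, -0.0, -0.111]
contact_force: [-5.5, 0.2, 15.7]
opening: 0.105
```

```bash
python3 -c "
from h import *
st()"
```

```text
t 8.47 p [579.01  51.58  64.98] rpy [-179.99   -0.     -6.38] F [-5.5   0.23 15.71] M [-0.12  0.93 -0.02] op 8.98 q [0.09 0.49 1.85 0.   0.8  1.77]
```

Request:
jog_arm([
  [[0,0,-0.1,0,0,0,2.0],[0,0,-0.1,0,0,0,4.0],[0,0,-0.1,0,0,0,5.0],[0,0,-0.1,0,0,0,5.0],[0,0,-0.1,0,0,0,5.0]],
])

```text
clock: 9.1
eef_pos: [578.8, 51.5, 64.4]
tcp_rot: [3.142, 0.001, -0.111]
contact_force: [-0.1, -0.5, -1.0]
opening: 0.585
```

```bash
python3 -c "
from h import *
st();go([489,302.7,200],-10.95)"
```

```text
t 9.1 p [578.81  51.55  64.38] rpy [ 1.80e+02  3.00e-02 -6.38e+00] F [-0.09 -0.47 -0.99] M [ 0.03  0.01 -0.05] op 49.95 q [0.09 0.49 1.85 0.   0.8  1.77]
shift cm [-11.722 -23.962 -13.556] turn [0.   0.03 4.57]
```

Request:
jog_arm([
  [[0,0,-5,0,0,0,8.5],[0,0,-10,0,0,0,8.5],[0,0,-13.5,0,0,0,8.5],[-3,-6,-13.5,0,0,1,8.5],[-6,-12,-13.5,0,0,2,8.5]],
])

```text
clock: 9.72
eef_pos: [535.7, 169.7, 200.3]
tcp_rot: [-3.141, -0.001, -0.149]
contact_force: [0.4, 0.8, -0.2]
opening: 0.998
```

Request:
jog_arm([
  [[-2,-4,0,0,0,1.0,8.5],[-4.0,-8.0,0,0,0,2.5,8.5],[-5.7,-12,0,0,0,2.5,8.5],[-5.7,-12,0,0,0,2.5,8.5],[-5.7,-12,0,0,0,2.5,8.5]],
])

```text
clock: 10.35
eef_pos: [496.7, 295.5, 199.4]
tcp_rot: [3.141, 0.0, -0.189]
contact_force: [0.4, 1.0, -0.1]
opening: 0.992
```

```bash
python3 -c "
from h import *
t=r.grab_frame('top')[:,:,::-1].copy();cv2.imwrite('pics/t4.png',t)
s=r.grab_frame('scene')[:,:,::-1].copy();cv2.imwrite('pics/s4.png',s)
c=lambda im,x,y,w,h,f:cv2.resize(im[y:y+h,x:x+w],None,fx=f,fy=f,interpolation=cv2.INTER_CUBIC)
cv2.imwrite('pics/z7.png',np.hstack([c(s,320,200,70,85,6),c(t,270,190,60,85,6)]))
st();go([489,302.7,150],-10.95)
for n,im,b in(('scene',s,(325,215,60,65)),('top',t,(275,195,45,65))):
  for lo in (95,105,115): print(n,rect(n,im,b,lo,256,50,70))
"
```

```text
t 10.45 p [497.02 294.86 199.45] rpy [ 1.7997e+02  3.0000e-02 -1.0920e+01] F [0.04 0.62 0.23] M [ 0.   -0.01  0.05] op 84.86 q [ 0.53  0.31  1.77 -0.    1.06  2.29]
shift cm [-0.934 -0.62   4.945] turn [0.03 0.03 0.03]
scene [571.44  49.6  150.78  59.6   -6.02]
scene [571.19  49.43 150.3   59.23  -6.02]
scene [570.87  49.25 149.71  58.8   -6.02]
top [584.98  51.92 122.32  61.26  -6.11]
top [585.83  52.27 120.79  60.38  -6.4 ]
top [596.88  51.44  98.54  57.3   -6.03]
```

View pics/z7.png

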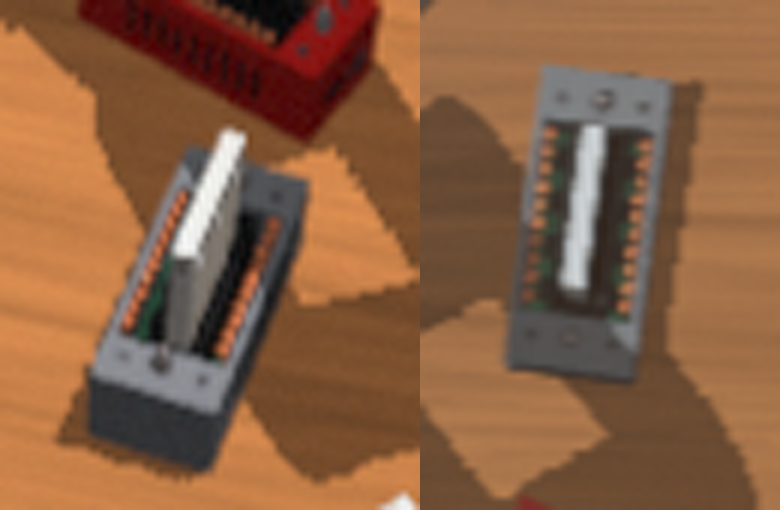

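```bash
python3 -c "
from h import *
st();go([489.1,303.5,110],-10.95)"
```

```text
t 10.45 p [497.02 294.86 199.45] rpy [ 1.7997e+02  3.0000e-02 -1.0920e+01] F [0.04 0.62 0.23] M [ 0.   -0.01  0.05] op 84.86 q [ 0.53  0.31  1.77 -0.    1.06  2.29]
shift cm [-0.937 -0.703  8.945] turn [0.03 0.03 0.03]
```

Request:
jog_arm([
  [[-0.9,-0.7,3,0,0,0,8.5],[-0.9,-0.7,6,0,0,0,8.5],[-0.9,-0.7,9,0,0,0,8.5],[-0.9,-0.7,9,0,0,0,8.5],[-0.9,-0.7,9,0,0,0,8.5]],
])

```text
clock: 11.08
eef_pos: [490.1, 304.2, 110.5]
tcp_rot: [-3.141, -0.0, -0.191]
contact_force: [0.5, -0.4, -0.6]
opening: 0.995
```

```bash
python3 -c "
from h import *
st();go([489.1,303.5,22],-10.95)"
```

```text
t 11.07 p [490.11 304.17 110.54] rpy [-1.7997e+02 -2.0000e-02 -1.0930e+01] F [ 0.51 -0.35 -0.57] M [0.01 0.02 0.04] op 84.99 q [0.55 0.42 1.84 0.   0.88 2.31]
shift cm [-0.089  0.09   8.854] turn [-0.03 -0.02  0.02]
```

Request:
jog_arm([
  [[-0.08,0.05,3,0,0,0,8.5],[-0.08,0.05,6,0,0,0,8.5],[-0.08,0.05,8.2,0,0,0,8.5],[-0.08,0.05,8.8,0,0,0,8.5],[-0.08,0.05,8.8,0,0,0,8.5]],
])

```text
clock: 11.7
eef_pos: [489.1, 304.4, 22.5]
tcp_rot: [-3.141, -0.0, -0.19]
contact_force: [0.6, -1.0, -0.6]
opening: 0.997
```

```bash
python3 -c "
from h import *
s=r.grab_frame('scene')[:,:,::-1].copy();cv2.imwrite('pics/s5.png',s)
c=lambda im,x,y,w,h,f:cv2.resize(im[y:y+h,x:x+w],None,fx=f,fy=f,interpolation=cv2.INTER_CUBIC)
cv2.imwrite('pics/z8.png',c(s,400,160,100,120,5))
st();go([489.1,303.5,22],-10.95)"
```

```text
t 11.75 p [489.27 304.56  22.84] rpy [-1.7993e+02 -6.0000e-02 -1.0880e+01] F [0.29 0.52 0.66] M [ 0.01 -0.03  0.03] op 84.69 q [0.55 0.55 1.88 0.   0.71 2.31]
shift cm [0.003 0.107 0.084] turn [-0.07 -0.06  0.07]
```

View pics/z8.png

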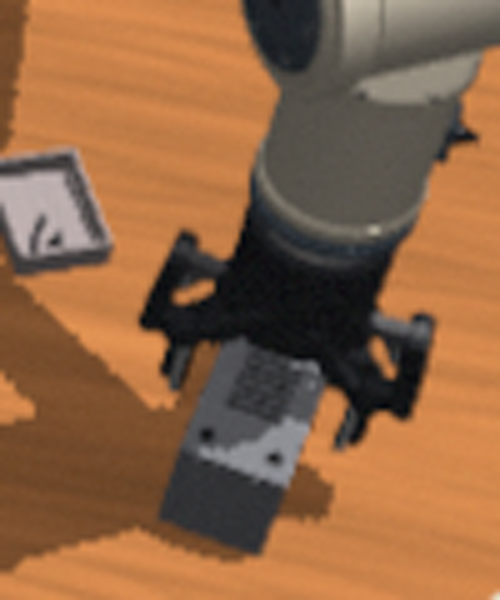

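Request:
jog_arm([
  [[0,0.1,0.08,0,0,0,7],[0,0.1,0.08,0,0,0,6.2],[0,0.1,0.08,0,0,0,5.6],[0,0.1,0.08,0,0,0,5.2],[0,0.1,0.08,0,0,0,5.2]],
], newtons=40)

```text
clock: 12.38
eef_pos: [488.6, 303.4, 21.5]
tcp_rot: [-3.141, -0.0, -0.19]
contact_force: [-0.2, 0.1, 5.3]
opening: 0.677
```

Request:
jog_arm([
  [[0,0,0,0,0,0,5.2],[0,0,0,0,0,0,5.2]],
], newtons=70)

```text
clock: 12.62
eef_pos: [488.6, 303.4, 21.6]
tcp_rot: [-3.141, -0.0, -0.19]
contact_force: [0.1, -0.6, 6.3]
opening: 0.669
```

```bash
python3 -c "
from h import *
st()"
```

```text
t 12.62 p [488.59 303.41  21.61] rpy [-1.7996e+02 -2.0000e-02 -1.0880e+01] F [ 0.12 -0.61  6.28] M [-0.22  0.15 -0.02] op 57.12 q [0.55 0.55 1.88 0.   0.71 2.31]
```

Request:
jog_arm([
  [[0,0,-2,0,0,0,5.2],[0,0,-5,0,0,0,5.2],[0,0,-9,0,0,0,5.2],[0,0,-13,0,0,0,5.2],[0,0,-16,0,0,0,5.2]],
])

```text
clock: 13.25
eef_pos: [488.3, 303.1, 182.4]
tcp_rot: [-3.141, -0.0, -0.19]
contact_force: [-0.1, 0.1, -2.5]
opening: 0.671
```

```bash
python3 -c "
from h import *
st();go([578.4,51.5,180],-6.4)"
```

```text
t 13.25 p [488.29 303.15 182.44] rpy [-1.7997e+02 -2.0000e-02 -1.0880e+01] F [-0.1   0.07 -2.49] M [ 0.03  0.02 -0.06] op 57.3 q [0.55 0.33 1.79 0.   1.02 2.31]
shift cm [13.597 23.012  0.235] turn [-0.03 -0.02 -4.48]
```

Request:
jog_arm([
  [[3,5,0,0,0,-1,5.2],[6,10,0,0,0,-2,5.2],[9,15,0,0,0,-3,5.2],[11.5,19.5,0,0,0,-4,5.2],[13.0,22,0,0,0,-4.5,5.2]],
])

```text
clock: 13.88
eef_pos: [574.5, 60.1, 180.6]
tcp_rot: [3.141, 0.001, -0.113]
contact_force: [-0.2, 0.6, -2.5]
opening: 0.675
```

Request:
jog_arm([
  [[0.6,1.0,0,0,0,0,5.2],[0.6,1.0,0,0,0,0,5.2],[0.6,1.0,0,0,0,0,5.2],[0.6,1.0,0,0,0,0,5.2]],
])

```text
clock: 14.38
eef_pos: [578.9, 53.0, 180.7]
tcp_rot: [-3.141, 0.001, -0.11]
contact_force: [-0.1, -0.9, -3.2]
opening: 0.671
```

```bash
python3 -c "
from h import *
st();go([578.4,51.5,145],-6.4)"
```

```text
t 14.38 p [578.92  52.99 180.7 ] rpy [-1.7999e+02  3.0000e-02 -6.3000e+00] F [-0.14 -0.88 -3.18] M [0.01 0.02 0.01] op 57.26 q [0.09 0.34 1.78 0.   1.03 1.77]
shift cm [-0.033  0.154  3.57 ] turn [-0.01  0.03  0.1 ]
```

Request:
jog_arm([
  [[-0.03,0.14,1.5,0,0,0.1,5.2],[-0.03,0.14,3,0,0,0.1,5.2],[-0.03,0.14,3.6,0,0,0.1,5.2],[-0.03,0.14,3.6,0,0,0.1,5.2]],
])

```text
clock: 14.88
eef_pos: [578.3, 50.6, 143.8]
tcp_rot: [3.141, 0.002, -0.113]
contact_force: [0.5, 0.4, -2.8]
opening: 0.674
```

```bash
cat > ov2.py <<'E'
from h import *
import sys
k=sys.argv[1]
s=r.grab_frame('scene')[:,:,::-1].copy();cv2.imwrite(f'pics/s{k}.png',s)
st();go([578.4,51.5,120],-6.4)
S=r.sense();p=np.array(S['eef_pos']);yw=np.rad2deg(S['tcp_rot'][2])
x,y,w,h=315,180,75,100
c=cv2.resize(s[y:y+h,x:x+w],None,fx=6,fy=6,interpolation=cv2.INTER_CUBIC)
c2=c.copy()
off=np.array([0,-2.9,0])
def pts(p,yaw,L): return p+R.from_euler('z',yaw,degrees=True).apply(np.array(L,float))+off
def dr(P,col):
    for q in proj('scene',P): cv2.circle(c2,tuple(int(v) for v in ((q-[x,y]+.5)*6)),2,col,-1)
dr(pts(p+[0.5,0,0],yw,[(a*67,b*29,z) for a in(1,-1) for b in(1,-1) for z in(-21.6,46.4)]),(255,0,255))
dr(pts([578.9,51.5,0],-6.4,[(a*67,b*29,50) for a in(1,-1) for b in(1,-1)]+[(a*53,0,64) for a in(1,-1)]+[(67,29,0),(67,-29,0)]),(0,255,255))
o=np.hstack([c,c2]);cv2.imwrite(f'pics/ov{k}.png',cv2.resize(o,None,fx=800/o.shape[1],fy=800/o.shape[1]) if o.shape[1]>800 else o)
E
python3 ov2.py 6
```

```text
t 14.93 p [578.73  50.58 144.38] rpy [ 1.7999e+02  6.0000e-02 -6.4800e+00] F [-0.28  0.15 -1.32] M [ 0.01 -0.02  0.04] op 57.15 q [0.08 0.38 1.81 0.   0.95 1.77]
shift cm [-0.041 -0.088  2.438] turn [ 0.01  0.06 -0.08]
```

```bash
python3 -c "
import cv2
i=cv2.imread('pics/ov6.png');print(i.shape)"
```

```text
(533, 800, 3)
```

View pics/ov6.png

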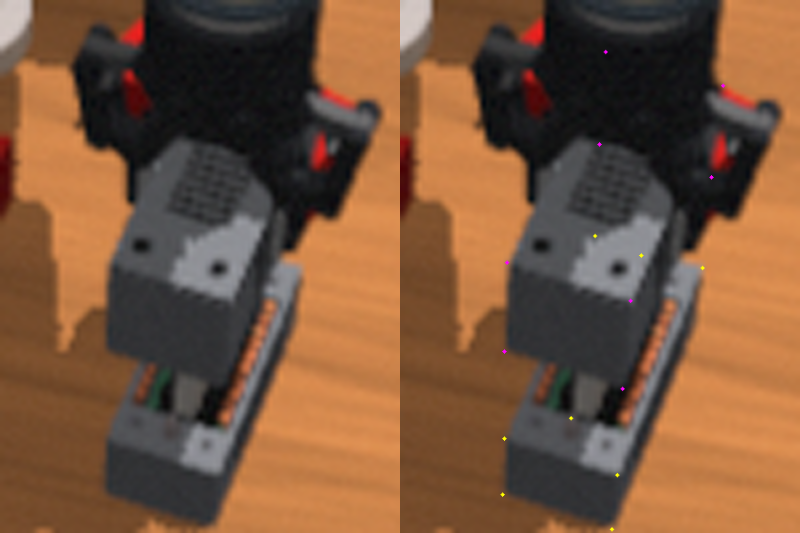

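```bash
python3 -c "
from h import *
st();go([578.4,51.5,92],-6.3)"
```

```text
t 14.93 p [578.73  50.58 144.38] rpy [ 1.7999e+02  6.0000e-02 -6.4800e+00] F [-0.28  0.15 -1.32] M [ 0.01 -0.02  0.04] op 57.15 q [0.08 0.38 1.81 0.   0.95 1.77]
shift cm [-0.038 -0.088  5.238] turn [ 0.01  0.06 -0.18]
```

Request:
jog_arm([
  [[-0.02,-0.07,1.2,0,0.05,-0.15,5.2],[-0.02,-0.07,2.6,0,0.05,-0.15,5.2],[-0.02,-0.07,4.0,0,0.05,-0.15,5.2],[-0.02,-0.07,5.0,0,0.05,-0.15,5.2],[-0.02,-0.07,5.0,0,0.05,-0.15,5.2]],
])

```text
clock: 15.55
eef_pos: [578.0, 51.2, 93.6]
tcp_rot: [3.141, 0.001, -0.11]
contact_force: [0.2, -0.3, -2.5]
opening: 0.67
```

```bash
python3 ov2.py 7
```

```text
t 15.6 p [578.48  51.28  94.26] rpy [ 1.7999e+02  2.0000e-02 -6.3300e+00] F [ 0.25  0.43 -1.85] M [0.01 0.01 0.04] op 57.57 q [ 0.09  0.45  1.84 -0.    0.85  1.77]
shift cm [-0.011 -0.02  -2.574] turn [0.01 0.02 0.07]
```

View pics/ov7.png

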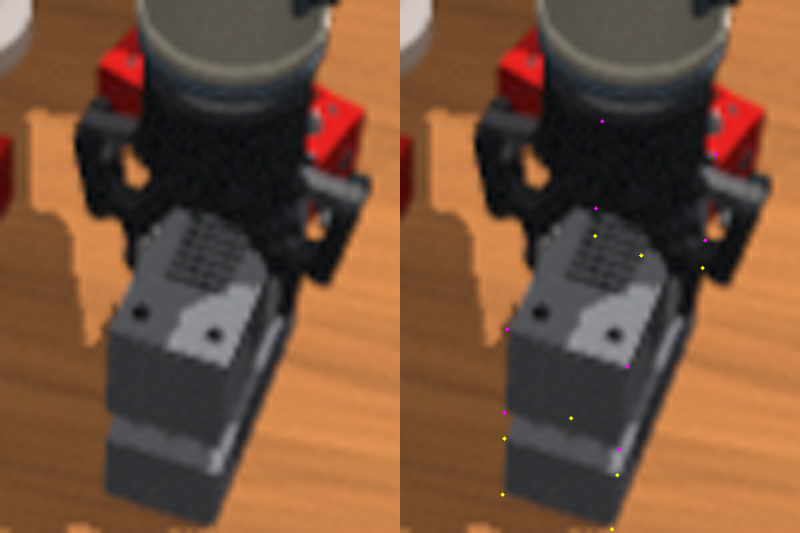

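Request:
jog_arm([
  [[0,-0.02,0.4,0,0,0,5.2],[0,-0.02,0.8,0,0,0,5.2],[0,-0.02,1.0,0,0,0,5.2],[0,-0.02,1.1,0,0,0,5.2],[0,-0.02,1.1,0,0,0,5.2]],
])

```text
clock: 16.23
eef_pos: [578.7, 51.5, 83.7]
tcp_rot: [3.142, -0.0, -0.11]
contact_force: [-0.0, -0.7, -2.0]
opening: 0.67
```

```bash
python3 -c "
from h import *
st()"
```

```text
t 16.23 p [578.68  51.52  83.72] rpy [ 1.80e+02 -3.00e-02 -6.32e+00] F [-0.   -0.7  -2.05] M [0.05 0.02 0.02] op 57.22 q [ 0.09  0.46  1.84 -0.    0.83  1.77]
```

Request:
jog_arm([
  [[0,0,0.1,0,0,0,5.2],[0,0,0.2,0,0,0,5.2],[0,0,0.3,0,0,0,5.2],[0,0,0.3,0,0,0,5.2]],
])

```text
clock: 16.73
eef_pos: [578.6, 51.5, 80.6]
tcp_rot: [-3.142, -0.0, -0.11]
contact_force: [0.2, -0.7, -1.7]
opening: 0.67
```

```bash
python3 -c "
from h import *
st()"
```

```text
t 16.73 p [578.64  51.5   80.64] rpy [-1.80e+02 -2.00e-02 -6.33e+00] F [ 0.19 -0.71 -1.67] M [-0.02 -0.01  0.06] op 57.24 q [ 0.09  0.47  1.85 -0.    0.83  1.77]
```

Request:
jog_arm([
  [[0,0,0.15,0,0,0,5.2],[0,0,0.3,0,0,0,5.2],[0,0,0.4,0,0,0,5.2],[0,0,0.5,0,0,0,5.2],[0,0,0.5,0,0,0,5.2]],
])

```text
clock: 17.35
eef_pos: [578.6, 51.5, 75.6]
tcp_rot: [3.142, -0.0, -0.11]
contact_force: [-0.2, -0.3, -2.2]
opening: 0.671
```

```bash
python3 -c "
from h import *
st()"
```

```text
t 17.35 p [578.63  51.52  75.63] rpy [ 1.80e+02 -2.00e-02 -6.33e+00] F [-0.24 -0.34 -2.22] M [-0.02  0.04  0.02] op 57.32 q [ 0.09  0.48  1.85 -0.    0.82  1.77]
```

Request:
jog_arm([
  [[0,0,0.1,0,0,0,5.2],[0,0,0.2,0,0,0,5.2],[0,0,0.3,0,0,0,5.2],[0,0,0.3,0,0,0,5.2]],
], newtons=80)

```text
clock: 17.85
eef_pos: [578.8, 51.5, 73.0]
tcp_rot: [-3.142, -0.001, -0.11]
contact_force: [-2.5, -0.0, 5.0]
opening: 0.671
```

```bash
python3 -c "
from h import *
st()"
```

```text
t 17.85 p [578.8   51.53  73.01] rpy [-1.80e+02 -5.00e-02 -6.32e+00] F [-2.55 -0.05  5.02] M [-0.12  0.35  0.01] op 57.34 q [ 0.09  0.48  1.85 -0.    0.81  1.77]
```

Request:
jog_arm([
  [[0,0,0.07,0,0,0,5.2],[0,0,0.14,0,0,0,5.2],[0,0,0.14,0,0,0,5.2]],
])

```text
clock: 18.23
eef_pos: [578.8, 51.5, 71.8]
tcp_rot: [-3.142, -0.001, -0.11]
contact_force: [-2.7, -1.2, 7.4]
opening: 0.669
```

```bash
python3 -c "
from h import *
st()"
```

```text
t 18.23 p [578.84  51.53  71.77] rpy [-1.80e+02 -5.00e-02 -6.33e+00] F [-2.73 -1.2   7.38] M [-0.06  0.51  0.01] op 57.16 q [ 0.09  0.48  1.85 -0.    0.81  1.77]
```

Request:
jog_arm([
  [[0,0,0.05,0,0,0,5.2],[0,0,0.1,0,0,0,5.2],[0,0,0.1,0,0,0,5.2]],
])

```text
clock: 18.6
eef_pos: [578.9, 51.5, 71.6]
tcp_rot: [-3.141, -0.001, -0.11]
contact_force: [-6.4, -1.2, 17.1]
opening: 0.667
```

```bash
python3 -c "
from h import *
st()"
```

```text
t 18.6 p [578.87  51.52  71.64] rpy [-1.7999e+02 -6.0000e-02 -6.3300e+00] F [-6.37 -1.16 17.06] M [-0.04  0.97  0.04] op 56.95 q [ 0.09  0.48  1.85 -0.    0.81  1.77]
```

Request:
jog_arm([
  [[-0.03,0,0.05,0,-0.1,0,5.2],[-0.03,0,0.05,0,-0.1,0,5.2],[-0.03,0,0.05,0,-0.1,0,5.2]],
])

```text
clock: 18.98
eef_pos: [578.8, 51.5, 71.6]
tcp_rot: [-3.141, 0.0, -0.11]
contact_force: [-7.8, -1.6, 21.7]
opening: 0.674
```

```bash
python3 ov2.py 8
```

```text
t 19.02 p [578.82  51.53  71.6 ] rpy [-1.7999e+02  1.0000e-02 -6.3300e+00] F [-7.97 -0.94 20.44] M [-0.12  1.05 -0.01] op 57.06 q [0.09 0.48 1.85 0.   0.81 1.77]
shift cm [-0.042  0.006 -4.84 ] turn [-0.01  0.01  0.07]
```

View pics/ov8.png

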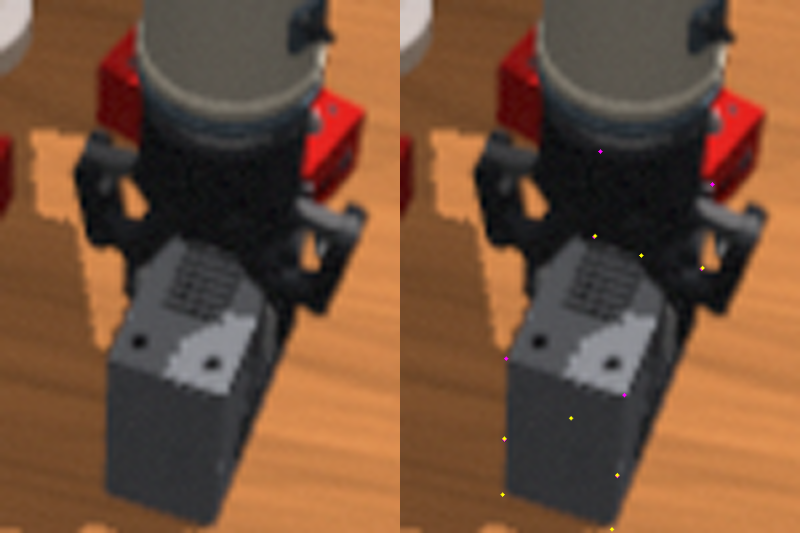

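Request:
jog_arm([
  [[0,0,0.04,0,-0.1,0,5.2],[0,0,0.04,0,-0.1,0,5.2],[0,0,0.04,0,-0.1,0,5.2]],
])

```text
clock: 19.4
eef_pos: [578.8, 51.5, 71.6]
tcp_rot: [-3.141, 0.002, -0.11]
contact_force: [-10.3, -1.1, 24.8]
opening: 0.665
```

```bash
python3 -c "
from h import *
st()"
```

```text
t 19.4 p [578.78  51.53  71.6 ] rpy [-1.7999e+02  1.1000e-01 -6.3200e+00] F [-10.29  -1.11  24.78] M [-0.23  1.15  0.  ] op 56.8 q [0.09 0.48 1.85 0.   0.81 1.77]
```

Request:
jog_arm([
  [[-0.04,0,0,0,0.1,0,5.2],[-0.08,0,0,0,0.1,0,5.2],[-0.08,0,0,0,0.1,0,5.2],[-0.08,0,0,0,0.1,0,5.2]],
])

```text
clock: 19.9
eef_pos: [578.8, 51.5, 71.6]
tcp_rot: [-3.141, -0.001, -0.11]
contact_force: [-5.1, -1.5, 23.0]
opening: 0.67
```

```bash
python3 -c "
from h import *
st()"
```

```text
t 19.9 p [578.84  51.51  71.61] rpy [-1.7999e+02 -8.0000e-02 -6.3200e+00] F [-5.15 -1.48 23.  ] M [-0.29  0.96 -0.05] op 57.22 q [ 0.09  0.48  1.85 -0.    0.81  1.77]
```

Request:
jog_arm([
  [[-0.02,0,0,0,-0.08,0,5.2],[-0.02,0,0,0,-0.08,0,5.2],[-0.02,0,0,0,-0.08,0,5.2],[-0.02,0,0,0,-0.08,0,5.2],[-0.02,0,0,0,-0.08,0,5.2]],
])

```text
clock: 20.52
eef_pos: [578.9, 51.5, 71.6]
tcp_rot: [-3.141, -0.0, -0.11]
contact_force: [-5.6, -2.5, 21.6]
opening: 0.671
```

Request:
jog_arm([
  [[0,0,0,0,0,0,5.2],[0,0,0,0,0,0,5.2],[0,0,0,0,0,0,5.2],[0,0,0,0,0,0,5.2],[0,0,0,0,0,0,5.2]],
])

```text
clock: 21.15
eef_pos: [578.8, 51.5, 71.6]
tcp_rot: [-3.141, -0.0, -0.11]
contact_force: [-5.3, -1.6, 21.8]
opening: 0.667
```

```bash
python3 -c "
from h import *
st()
s=r.grab_frame('scene')[:,:,::-1].copy();cv2.imwrite('pics/s9.png',s)
t=r.grab_frame('top')[:,:,::-1].copy()
c=lambda im,x,y,w,h,f:cv2.resize(im[y:y+h,x:x+w],None,fx=f,fy=f,interpolation=cv2.INTER_CUBIC)
cv2.imwrite('pics/z9.png',np.hstack([c(cv2.convertScaleAbs(s,alpha=1.8),325,220,55,65,8),c(t,265,180,45,65,8)]))
cv2.imwrite('pics/s9v.png',s)
"
```

```text
t 21.15 p [578.8   51.52  71.61] rpy [-1.7998e+02 -2.0000e-02 -6.3200e+00] F [-5.29 -1.63 21.78] M [-0.31  0.77 -0.04] op 56.99 q [0.09 0.48 1.85 0.   0.81 1.77]
```

View pics/z9.png

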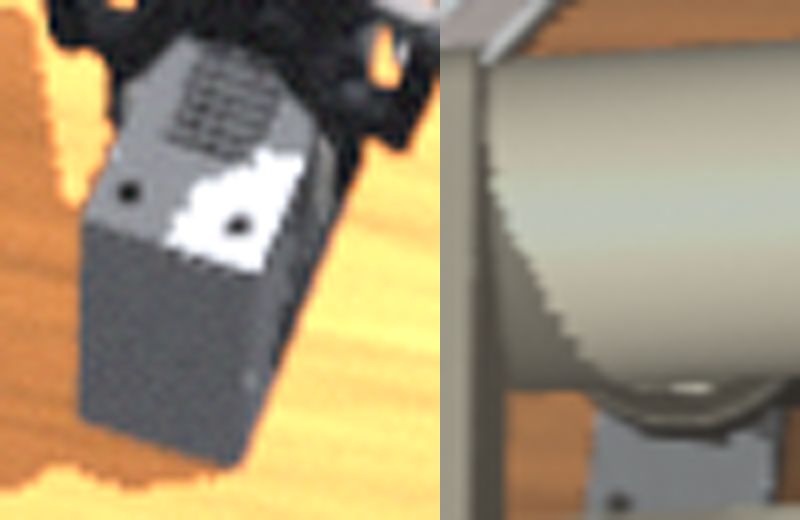

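View pics/s9v.png

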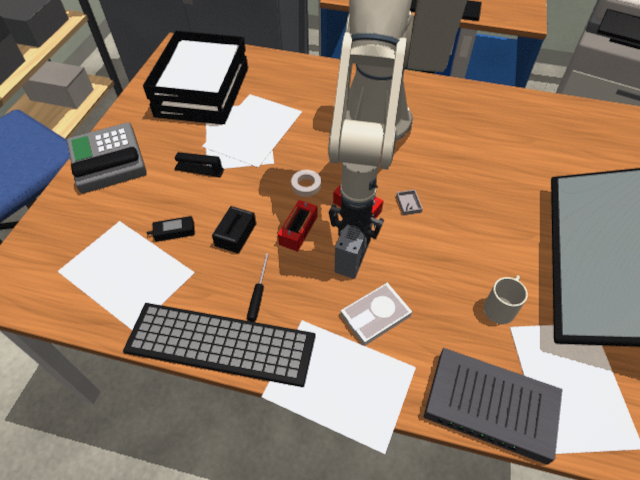

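The scene picture shows the cover and base as one block at about (352,248). There is no gap on the visible faces, and the other things look to be in their original places. The push has held steady over more than a second, so I hand it in.

```bash
python3 -c "
from h import *
r.sign_off();st()"
```

```text
the job is handed in; nothing more can be done
the job is handed in; nothing more can be done
```

The drive is in the housing base, the cover is pressed shut on its dowels, and I handed the job in at about 21 s with the arm still holding the cover (80 N grip).

- **Drive:** It came out of the dock and slid down the slot until it hit bottom. The floor contact (15.7 N) came at a tool height of 65.0 mm, exactly where a fully home drive should be.
- **Cover:** It went over the dowels with no side force. The push then rose along the springs and jumped once the rims met, at 71.6 mm, where I expected them to. At hand-in the wrist read 21.8 N up, about 24 N of contact with the cover's weight added back. The springs need about 10.4 N, and the reading stayed steady over the last second.
- **Other things on the desk:** The last scene picture shows no gap on the visible faces of the housing, and the other things look to be where they started.

**Less certain points:**
- **Camera disagreement:** The two cameras disagreed by about 4 mm in y. I corrected for it using where the jaws met the drive.
- **Hidden seam:** The arm hid most of the closed housing from the top camera, so the seam on the far side was not seen. That it is shut there rests on height and force alone.
- **Side force:** About 5 N along x remained while pressing.
- **Tilt test:** Small deliberate tilts of the tool met little resistance, so the tool's angle does not prove that the cover is level.

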